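# Stack the rolling pins on the pin rest

## Robot

A 6-joint arm with a two-finger parallel gripper is mounted at the origin on a cart in front of the work surface, level with it; the furniture and walls round the work are solid. World frame = base frame: x ahead of the robot, y to its left, z up, the work surface at z = 0. Lengths are in m, angles in rad, forces in N, time in s.
With the tool pointing down it reaches from about 0.325 to 0.775 m from the base axis. Payload 5.5 kg.
Tool frame: the origin (TCP) lies between the finger pads; the fingertips stand 8 mm ahead of it and the grasp point (between the pads) lies 11 mm behind it (tcp_to_tips is the distance from the TCP to the fingertips, in m); z points along the fingers, y is the line along which they close (so a half turn about z gives the same grasp; the last joint's range is limited). The gripper opens to 88 mm and grips with 3 to 60 N. Pads are 20 mm wide; open, the fingers measure 115 mm over their backs; the gripper's body (75 mm by 178 mm) begins 61 mm behind the grasp point.
Start: joints at [-1.353, 0.091, 1.231, -0, 1.82, -0.057], TCP at [0.163, -0.578, 0.231] pointing down, gripper open.
Joint ranges: [-2.87, 2.87], [-0.86, 2.18], [0.17, 2.46], [-1.51, 4.65], [0.06, 2.69], [-2.65, 2.65]. Speed limits (rad/s): [2.57, 2.57, 3.01, 3.14, 3.14, 3.14].

## Interface

Orientations are given as a unit quaternion [w, x, y, z].
In Python, from bench import * gives the robot as it stands. Calls block until the motion is done:
- move_to(position, orientation): joint-space move of the TCP to a pose.
- move_l(position, speed=0.15, orientation=None): straight line of the TCP; orientation=None keeps the orientation; speed is the mean speed in m/s.
- movej(angles): joint-space move.
- gripper_open() and close(): open the fingers fully, or close them until they stop; the grip force is fixed at half the most.
- hold(seconds).
- inverse_kinematics(position, orientation): joint angles nearest the present ones, or None.
- state(): the state.
- get_image(name): name is "scene" or "top" or "wrist"; returns a dict with "frame" (420x560x3 uint8, blue, green, red), "depth" (420x560 float32, m along the optical axis (not along the pixel's ray), 0 where there is no reading), "camera_matrix" (3x3 intrinsics, pixels), "view" (4x4, takes a point from world to camera coordinates). Camera axes: x right, y up, looking along -z (the intrinsics and any distortion apply to the point x, -y, -z); pixel columns grow to the right and rows downward; lengths in m; the calibration is good to about 2 mm. A picture is of the moment at which its call begins.
A pose or a line that the arm cannot do raises IKError and nothing moves.
- job_done(): hands the job in, once; it reports no verdict.
The state is a dict: "time": time; "joint_pos": joint angles; "dq": joint speeds; "joint_torque": joint torques, N m; "ee_pos": TCP position; "ee_rot": TCP orientation; "ft_force": force on the tool from outside, world axes, zero at the start; "moment": the same for the moment, N m; "finger_gap": finger opening in m.
Only numpy, scipy, OpenCV 4.12 (cv2) and the standard library are available. Lean on these libraries where they do the work, as an engineer would, in place of code of your own. Each camera call takes 0.05 s, during which the arm holds its last target. There are 200 camera calls.

## Task

Put the two rolling pins from the chopping board away on the wooden pin rest, where a first one already lies in the V at the low end: lay one across the rails beside the first, slide the stop by its knob until it stands snug against it so that the pair cannot roll apart, then set the other pin on top, in the hollow between the two. All three should end lying still, square across the rest and about centred on it; set them down, do not drop them, and leave the things around them where they stand.

Things in the scene. Friction and masses are not known exactly. Their poses are not given: they have to be found in the camera images.
- rest: fixed wooden pin rest, 250 x 124 mm; origin on the worktop under its middle. Own x runs along its two rails (18 mm wide, at own y = +-42 mm) towards the high end with the stop; own y is the way the pins lie. The rails' top rises 6 degrees towards +x, 36 mm over the worktop at the middle; at the low end a board leaning 22 degrees outward makes a V with them
- stop (a joint): slide of the stop along the rails, m: 0 = drawn fully back to the high end; grows as it moves down towards the V, to 0.085 at most; about 0.072 when it stands against two touching pins in the V. Stiff (about 2.5 N), it stays where it is left
- stop_face (a point): middle of the stop's upright rubber face (100 mm wide, 35 mm high), 24 mm above the rails like the axes of pins on them; own x runs up the slope away from the pins, own y along the pins, own z square to the rails. Drawn back, it stands 105 to 120 mm from the first pin's surface
- stop_knob (a point): middle of the head of the turned wooden knob on the stop, 25 mm in diameter, head 27 mm high, 64 mm above the rails, its top 80 mm above them, 45 mm behind the face
- pin_1: small wooden rolling pin: barrel 48 mm in diameter, 150 mm long, a stubby knob handle at each end, 200 mm over all, about 0.26 kg, like the other two; origin at its middle on its axis, own y along its axis (rolled to any angle about y). It lies in the V of the rest. A pin let go on the rails rolls down gently to touch it, axes 48 mm apart; a pin on top of a touching pair has its axis 42 mm (square to the rails) above theirs
- pin_2: small wooden rolling pin: barrel 48 mm in diameter, 150 mm long, a stubby knob handle at each end, 200 mm over all, about 0.26 kg, like the other two; origin at its middle on its axis, own y along its axis (rolled to any angle about y). It lies on the chopping board at the start
- pin_3: small wooden rolling pin: barrel 48 mm in diameter, 150 mm long, a stubby knob handle at each end, 200 mm over all, about 0.26 kg, like the other two; origin at its middle on its axis, own y along its axis (rolled to any angle about y). It lies on the chopping board at the start
- board: fixed wooden chopping board, 250 x 360 mm, 22 mm thick, origin under its middle, on which two pins lie about 170 mm apart
- lemon: lemon, 78 mm long, loose on the worktop in front; origin under it
- mug: mug with a handle, 95 mm high, loose, at the front left; origin under it
- glass: drinking glass, 91 mm high, loose, behind the rest; origin under it
- spice_jar: spice jar with a dark cap, 45 mm in diameter, 105 mm high, loose, standing at the back; origin under it
Not all that is in view belongs to the job. Leave any red look-alike of the pin_3 alone.

How it is judged:
On the way, in this order (a step that is already met when the one before it is completed fails the run):
1. a second pin lies across the rails beside the first (((y of pin_2 in the frame of stop_face between -0.025 and 0.025 m and angle between the y axis of pin_2 and the y axis of rest, either way round below 0.1 rad and z of pin_2 in the frame of stop_face between -0.005 and 0.005 m and distance between pin_2 and pin_1 below 0.062 m and linear speed of pin_2 below 0.03 m/s) or (y of pin_3 in the frame of stop_face between -0.025 and 0.025 m and angle between the y axis of pin_3 and the y axis of rest, either way round below 0.1 rad and z of pin_3 in the frame of stop_face between -0.005 and 0.005 m and distance between pin_3 and pin_1 below 0.062 m and linear speed of pin_3 below 0.03 m/s))), for 0.2 s.
2. the stop stands snug against that pin (((y of pin_2 in the frame of stop_face between -0.025 and 0.025 m and angle between the y axis of each of pin_2, pin_1 and the y axis of rest, either way round below 0.1 rad and z of pin_2 in the frame of stop_face between -0.005 and 0.005 m and y of pin_1 in the frame of stop_face between -0.025 and 0.025 m and z of pin_1 in the frame of stop_face between -0.005 and 0.005 m and x of pin_2 in the frame of stop_face above -0.028 m and x of pin_1 in the frame of stop_face above -0.0785 m) or (y of pin_3 in the frame of stop_face between -0.025 and 0.025 m and angle between the y axis of each of pin_3, pin_1 and the y axis of rest, either way round below 0.1 rad and z of pin_3 in the frame of stop_face between -0.005 and 0.005 m and y of pin_1 in the frame of stop_face between -0.025 and 0.025 m and z of pin_1 in the frame of stop_face between -0.005 and 0.005 m and x of pin_3 in the frame of stop_face above -0.028 m and x of pin_1 in the frame of stop_face above -0.0785 m))), for 0.2 s.
At the end, for the whole second after the job is handed in: Two pins lie on the rails (within 5 mm), the first in the V, the stop within 4 mm of the second, the pair spread by under 6 mm; the third lies in the hollow on top of them. All are square across the rest (6 degrees), centred within 25 mm, at rest and released (((y of pin_2 in the frame of stop_face between -0.025 and 0.025 m and angle between the y axis of each of pin_2, pin_1, pin_3 and the y axis of rest, either way round below 0.1 rad and z of pin_2 in the frame of stop_face between -0.005 and 0.005 m and y of pin_1 in the frame of stop_face between -0.025 and 0.025 m and z of pin_1 in the frame of stop_face between -0.005 and 0.005 m and x of pin_2 in the frame of stop_face above -0.028 m and x of pin_1 in the frame of stop_face above -0.0785 m and y of pin_3 in the frame of stop_face between -0.025 and 0.025 m and z of pin_3 in the frame of stop_face between 0.036 and 0.047 m and x of pin_3 in the frame of stop_face between -0.056 and -0.04 m) or (y of pin_3 in the frame of stop_face between -0.025 and 0.025 m and angle between the y axis of each of pin_3, pin_1, pin_2 and the y axis of rest, either way round below 0.1 rad and z of pin_3 in the frame of stop_face between -0.005 and 0.005 m and y of pin_1 in the frame of stop_face between -0.025 and 0.025 m and z of pin_1 in the frame of stop_face between -0.005 and 0.005 m and x of pin_3 in the frame of stop_face above -0.028 m and x of pin_1 in the frame of stop_face above -0.0785 m and y of pin_2 in the frame of stop_face between -0.025 and 0.025 m and z of pin_2 in the frame of stop_face between 0.036 and 0.047 m and x of pin_2 in the frame of stop_face between -0.056 and -0.04 m)) and linear speed of each of pin_1, pin_2, pin_3 below 0.02 m/s and contact force between the fingers and pin_1 below 0.2 N and contact force between the fingers and pin_2 below 0.2 N and contact force between the fingers and pin_3 below 0.2 N); the robot touches nothing.
It fails at once if the lemon, mug, glass or spice jar is shifted by more than 30 mm (distance of any of lemon, mug, glass, spice_jar from where it was at the start of the episode above 0.03 m).
It fails at once if a pin falls or is dropped (moves faster than a held or rolling pin while no finger touches it) ((contact force between the fingers and pin_1 below 0.01 N and linear speed of pin_1 above 0.6 m/s) or (contact force between the fingers and pin_2 below 0.01 N and linear speed of pin_2 above 0.6 m/s) or (contact force between the fingers and pin_3 below 0.01 N and linear speed of pin_3 above 0.6 m/s)).
It also fails if it takes over 66 s, if anything falls off the work surface, if the arm or the gripper's body presses on something with over 40 N, if the wrist force passes 120 N, or if a joint passes its speed limit or range.

## Working session

There is one attempt and no reset: what is moved stays moved. The work goes in short steps, each a Python script; the robot and the scene stay as the last script left them, time stands still between calls to the robot, and variables do not carry over. Pictures are saved under pics/ and viewed, on a budget of 10 in all, crops included, one or two more only if the job needs it, and the job is handed in when it is done.

```bash
mkdir -p pics; ls; python3 - <<'E'
from bench import *
import cv2,numpy as np
for n in ("top","scene"):
    d=get_image(n); cv2.imwrite(f"pics/{n}0.png",d["frame"]); np.savez(f"{n}0.npz",**{k:d[k] for k in("frame","depth","camera_matrix","view")})
    print(n,d["camera_matrix"],d["view"])
E
```

```text
pics
top [[403.97785865   0.         272.83614522]
 [  0.         403.97785865 210.22476906]
 [  0.           0.           1.        ]] [[ 0.11135444 -0.99377652 -0.00289997 -0.16994214]
 [ 0.97170038  0.10826812  0.20994376 -0.57939023]
 [-0.20832321 -0.02619607  0.97770916 -1.3411662 ]
 [ 0.          0.          0.          1.        ]]
scene [[511.87892308   0.         280.18376225]
 [  0.         511.87892308 208.57651784]
 [  0.           0.           1.        ]] [[-0.85450309 -0.51934015  0.01050169  0.46230071]
 [ 0.31920774 -0.5090486   0.79935971 -0.31073857]
 [-0.40979372  0.68640756  0.60076099 -1.36154638]
 [ 0.          0.          0.          1.        ]]
```

View pics/top0.png

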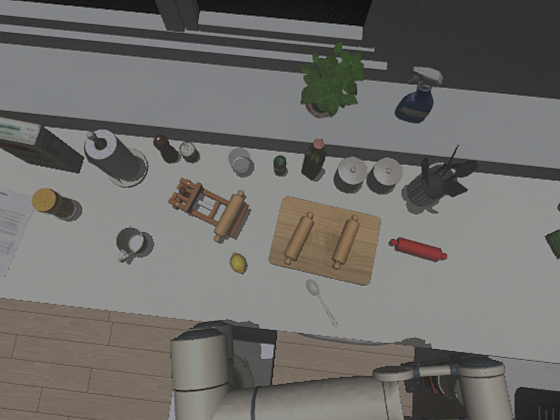

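View pics/scene0.png

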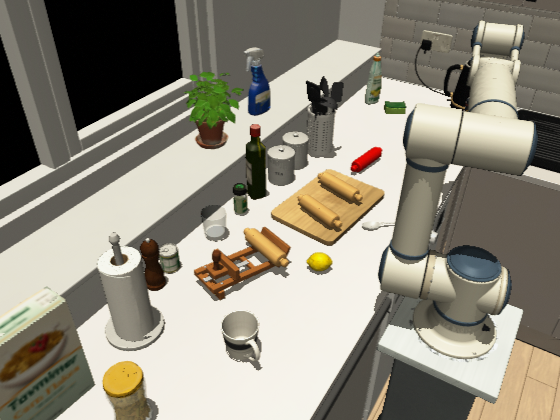

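```bash
cat > h.py <<'E'
from bench import *
import cv2, numpy as np
from scipy.spatial.transform import Rotation as R
def cloud(d):
    """HxWx3 world points"""
    K,V,z=d["camera_matrix"],d["view"],d["depth"]
    v,u=np.mgrid[:z.shape[0],:z.shape[1]]
    p=np.stack([(u-K[0,2])/K[0,0]*z,-(v-K[1,2])/K[1,1]*z,-z],-1)
    return (p-V[:3,3])@V[:3,:3]
def quat(yaw,Rextra=None):
    """tool down, closing axis y at world heading yaw; x = y x z"""
    y=np.array([np.cos(yaw),np.sin(yaw),0]); z=np.array([0,0,-1.])
    r=R.from_matrix(np.stack([np.cross(y,z),y,z],1))
    if Rextra is not None: r=Rextra*r
    return np.roll(r.as_quat(),1)
def pca(pts):
    c=pts.mean(0); w,v=np.linalg.eigh(np.cov((pts-c).T)); return c,v[:,-1],np.sqrt(w)
E
python3 - <<'E'
import numpy as np,cv2
d=dict(np.load("top0.npz"))
from h import cloud
P=cloud(d)
for n,(u0,u1,v0,v1,zlo,zhi) in dict(A=(280,322,205,270,.045,.09),B=(325,365,208,275,.045,.09),p1=(212,248,185,245,.06,.12)).items():
    q=P[v0:v1,u0:u1].reshape(-1,3); q=q[(q[:,2]>zlo)&(q[:,2]<zhi)]
    c=q.mean(0); (cx,cy),(w,h),a=cv2.minAreaRect(q[:,:2].astype(np.float32))
    ev=np.linalg.eigh(np.cov(q[:,:2].T))[1][:,-1]
    print(n,len(q),c.round(4),(round(cx,4),round(cy,4)),round(w,3),round(h,3),"axis deg",np.degrees(np.arctan2(ev[1],ev[0])).round(1),"zmax",np.sort(q[:,2])[-5:].round(4))
print("worktop z",np.median(P[270:290,140:220,2]))
im=d["frame"][165:255,160:265]; cv2.imwrite("pics/crop.png",cv2.resize(im,None,fx=6.5,fy=6.5,interpolation=cv2.INTER_CUBIC))
for u,v in [(184,188),(186,183),(175,207),(198,186),(210,207),(190,200)]: print(u,v,P[v,u].round(4))
E
```

```text
A 680 [ 0.5078 -0.2011  0.0629] (0.5106, -0.2019) 0.047 0.199 axis deg 160.3 zmax [0.0743 0.0746 0.0747 0.0754 0.0759]
B 692 [ 0.5132 -0.3618  0.0625] (0.5158, -0.3641) 0.048 0.197 axis deg 163.9 zmax [0.0743 0.0746 0.0749 0.0752 0.0753]
p1 719 [0.5558 0.0384 0.0693] (0.5581, 0.0342) 0.071 0.192 axis deg 160.5 zmax [0.0794 0.0799 0.08   0.0801 0.0826]
worktop z -5.828686217074663e-05
184 188 [0.6252 0.1996 0.1195]
186 183 [0.6626 0.2148 0.0449]
175 207 [0.5738 0.2427 0.0335]
198 186 [0.6475 0.1627 0.0796]
210 207 [0.5881 0.1197 0.0305]
190 200 [0.5959 0.1837 0.0754]
```

View pics/crop.png

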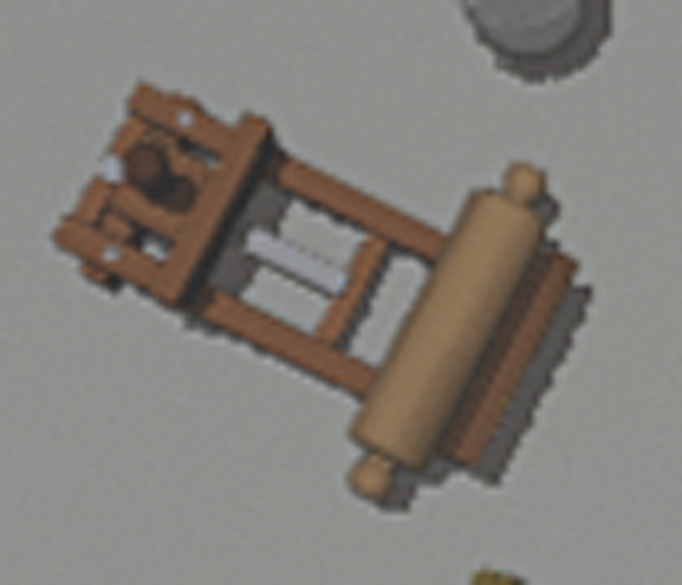

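```bash
python3 - <<'E'
from h import *
yaw=np.radians(70)
for a in (yaw,yaw-np.pi):
  for p in [(.585,.115,.36),(.51,-.2,.3),(.516,-.364,.06)]:
    q=inverse_kinematics(p,quat(a)); print(np.degrees(a),p,None if q is None else np.round(q,2))
s=state(); print(R.from_quat(np.roll(s["ee_rot"],-1)).as_matrix().round(2))
E
```

```text
70.0 (0.585, 0.115, 0.36) [ 0.14  0.15  0.93 -0.    2.06 -1.08]
70.0 (0.51, -0.2, 0.3) [-0.44 -0.02  1.22 -0.    1.94 -1.66]
70.0 (0.516, -0.364, 0.06) [-0.67  0.21  1.41 -0.    1.53 -1.89]
-110.0 (0.585, 0.115, 0.36) [ 0.14  0.15  0.93 -0.    2.06  2.06]
-110.0 (0.51, -0.2, 0.3) [-0.44 -0.02  1.22 -0.    1.94  1.48]
-110.0 (0.516, -0.364, 0.06) [-0.67  0.21  1.41 -0.    1.53  1.25]
[[ 0.96  0.27 -0.  ]
 [ 0.27 -0.96  0.  ]
 [ 0.   -0.   -1.  ]]
```

```bash
python3 - <<'E'
from h import *
q=quat(np.radians(70))
s=state(); move_l([.163,-.578,.33],.2)
move_to([.56,.09,.36],q)
d=get_image("wrist"); cv2.imwrite("pics/w1.png",d["frame"]); np.savez("w1.npz",**{k:d[k] for k in("frame","depth","camera_matrix","view")})
V=d["view"]; print("cam pos",-V[:3,:3].T@V[:3,3],"fwd",-V[2,:3]); print(state()["time"])
E
```

```text
cam pos [0.48791835 0.1157176  0.51308092] fwd [ 0.26627218 -0.09647097 -0.95905812]
3.5417
```

View pics/w1.png

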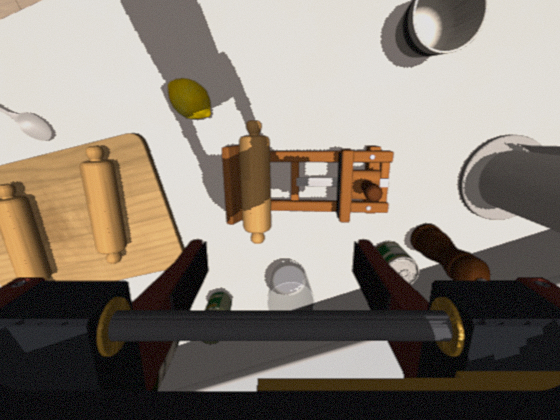

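```bash
cat >> h.py <<'E'
from scipy.optimize import least_squares
def fitpin(P,box,zlo,zhi,c0,az0,tilt0=0):
    """fit barrel (r=24mm) to points in pixel box; returns centre, axis heading deg, tilt deg"""
    u0,u1,v0,v1=box; q=P[v0:v1,u0:u1].reshape(-1,3); q=q[(q[:,2]>zlo)&(q[:,2]<zhi)]
    ax=lambda a,t:np.array([np.cos(a)*np.cos(t),np.sin(a)*np.cos(t),np.sin(t)])
    c0=np.array(c0,float)
    s0=(q-c0)@ax(az0,tilt0); qb=q[np.abs(s0)<.06]
    n=np.array([-np.sin(az0),np.cos(az0),0])
    def f(x):
        c=c0+x[0]*n+[0,0,x[1]]; a=ax(x[2],x[3]); w=qb-c; w=w-np.outer(w@a,a)
        return np.linalg.norm(w,axis=1)-.024
    x=least_squares(f,[0,0,az0,tilt0],loss="soft_l1",f_scale=.001).x
    c=c0+x[0]*n+[0,0,x[1]]; a=ax(x[2],x[3]); s=(q-c)@a
    w=q-c; near=np.linalg.norm(w-np.outer(s,a),axis=1)<.0265; s=s[near]
    lo,hi=np.percentile(s,.2),np.percentile(s,99.8)
    return c+a*(lo+hi)/2,np.degrees(x[2]),np.degrees(x[3]),hi-lo,np.abs(f(x)).mean()
E
python3 - <<'E'
from h import *
d=dict(np.load("w1.npz")); P=cloud(d)
a=np.radians(160-180)
print("p1",fitpin(P,(228,285,115,248),.045,.12,(.552,.035,.055),a))
print("A",fitpin(P,(75,130,140,268),.026,.09,(.51,-.2,.046),a))
print("B",fitpin(P,(0,60,180,275),.026,.09,(.515,-.364,.046),a))
# rails
def pts(u0,u1,v0,v1,zl,zh):
    q=P[v0:v1,u0:u1].reshape(-1,3); return q[(q[:,2]>zl)&(q[:,2]<zh)]
for nm,b in dict(lo=(275,336,148,165),hi=(275,336,197,216)).items():
    q=pts(*b,.02,.06); c,ax,w=pca(q); print(nm,c.round(4),ax.round(4),np.degrees(np.arctan2(ax[1],ax[0])),w.round(4),len(q))
t=pts(335,356,145,225,.06,.11); print("stop top",len(t),pca(t),t.min(0),t.max(0))
k=pts(350,390,165,205,.09,.16); print("knob",len(k),k.mean(0),np.sort(k[:,2])[-6:])
kt=k[k[:,2]>k[:,2].max()-.012]; print(len(kt),kt.mean(0),kt.min(0),kt.max(0))
im=d["frame"][110:260,210:410]; cv2.imwrite("pics/w1c.png",cv2.resize(im,None,fx=4,fy=4,interpolation=cv2.INTER_CUBIC))
E
```

```text
p1 (array([0.56320719, 0.04385199, 0.04978884]), np.float64(-20.45273546898979), np.float64(0.2830471284124753), np.float64(0.19614874169880384), np.float64(0.0032501584863282307))
A (array([ 0.51382073, -0.20446706,  0.0442552 ]), np.float64(-19.6283891605797), np.float64(-0.0777706297868663), np.float64(0.1959673031916732), np.float64(0.0006201653600831449))
B (array([ 0.50494488, -0.36263247,  0.04417222]), np.float64(-16.21913036545308), np.float64(-0.04231350254925281), np.float64(0.16646946320994518), np.float64(0.0007490919532023212))
lo [0.5518 0.1362 0.033 ] [-0.3096 -0.9462 -0.0944] -108.11790093606128 [0.0031 0.0056 0.0282] 722
hi [0.6301 0.1102 0.0328] [-0.3347 -0.9367 -0.1031] -109.6603185054968 [0.0024 0.006  0.0296] 722
stop top 1135 (array([0.60850669, 0.17748892, 0.07607083]), array([-0.94492133,  0.32729616,  0.00095383]), array([0.00525947, 0.00800158, 0.03059715])) [0.55657621 0.15087626 0.06000109] [0.66535531 0.20247772 0.08247626]
knob 288 [0.61804235 0.20356001 0.11867182] [0.12428198 0.12444917 0.12459006 0.12467481 0.12487518 0.12518633]
244 [0.61905307 0.20381723 0.12102286] [0.6091153  0.19296505 0.1135441 ] [0.63197841 0.21631705 0.12518633]
```

View pics/w1c.png

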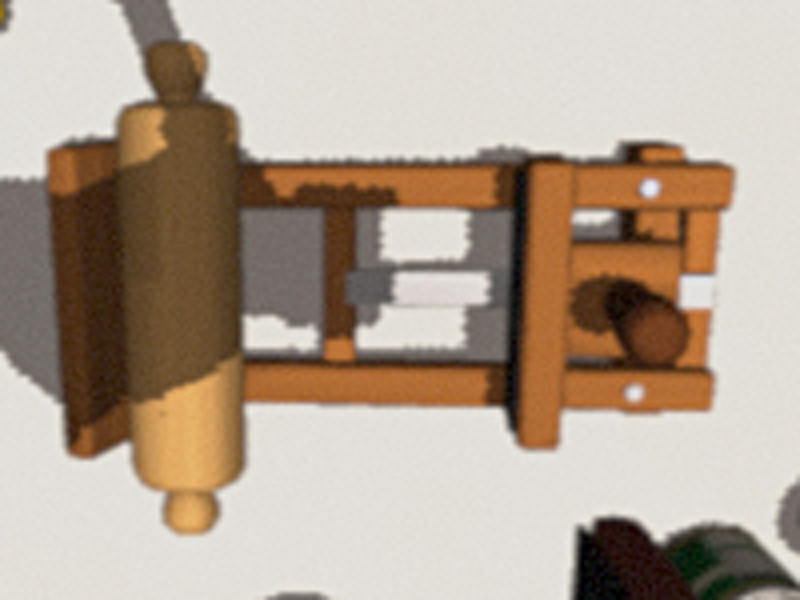

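```bash
python3 - <<'E'
from h import *
d=dict(np.load("w1.npz")); P=cloud(d)
print("p1",fitpin(P,(228,285,115,248),.058,.12,(.560,.044,.055),np.radians(-19)))
yaw=np.radians(71); rx=np.array([np.cos(yaw),np.sin(yaw),0]); ry=np.array([-rx[1],rx[0],0]); o=np.array([.591,.1232,0])
L=np.stack([(P-o)@rx,(P-o)@ry,P[...,2]],-1)
def prt(m,n):
    q=L[m]; print(n,len(q),"min",np.percentile(q,1,0).round(4),"max",np.percentile(q,99,0).round(4))
    return q
box=np.zeros(L.shape[:2],bool); box[100:270,200:420]=1
X,Y,Z=L[...,0],L[...,1],L[...,2]
for s in(-1,1):
    m=box&(abs(Y-s*.042)<.006)&(X>-.04)&(X<.02)&(Z>.022)&(Z<.05)
    q=L[m]; c=np.polyfit(q[:,0],q[:,2],1); r=q[:,2]-c[0]*q[:,0]-c[1]; q=q[abs(r)<.002]; print("rail",s,np.polyfit(q[:,0],q[:,2],1),len(q))
    e=box&(abs(X)<.03)&(Z>.027)&(Y*s>.02); print(" lateral",np.percentile(L[e][:,1],[2,98]))
prt(box&(abs(Y)<.06)&(X>.03)&(X<.09)&(Z>.065)&(Z<.1),"stoptop")
prt(box&(abs(Y)<.03)&(X>.06)&(X<.12)&(Z>.105),"knob")
prt(box&(abs(Y)<.06)&(X>.09)&(X<.2)&(Z>.03)&(Z<.07),"highend")
prt(box&(abs(Y)<.055)&(X<-.108)&(X>-.16)&(Z>.03),"board")
for x0 in np.arange(-.15,-.05,.006):
    m=box&(abs(Y)<.05)&(abs(X-x0)<.003)&(Z>.01); 
    if m.sum()>5: print(round(x0,3),m.sum(),np.percentile(Z[m],[10,50,90]).round(4))
E
```

```text
p1 (array([0.56407128, 0.04413055, 0.0496654 ]), np.float64(-20.41226729143187), np.float64(0.2155028149069475), np.float64(0.19256876850055982), np.float64(0.0034836128510770275))
rail -1 [0.11091873 0.03422369] 228
 lateral [-0.15959546 -0.03419985]
rail 1 [0.10491428 0.03404462] 277
 lateral [0.02125007 0.04922767]
stoptop 1035 min [ 0.0464 -0.0548  0.0658] max [0.0864 0.0539 0.0819]
knob 267 min [ 0.0754 -0.0122  0.1074] max [0.0969 0.0101 0.1246]
highend 1272 min [ 0.0905 -0.0519  0.0302] max [0.1348 0.0504 0.0666]
board 1114 min [-0.1307 -0.0536  0.0477] max [-0.1082  0.0545  0.0697]
-0.132 64 [0.0628 0.0641 0.0654]
-0.126 222 [0.0651 0.0666 0.0682]
-0.12 274 [0.0652 0.068  0.0693]
-0.114 305 [0.0543 0.0591 0.0635]
-0.108 217 [0.0461 0.0495 0.053 ]
-0.102 180 [0.0569 0.0625 0.0653]
-0.096 225 [0.0665 0.069  0.0707]
-0.09 255 [0.0704 0.0718 0.0738]
-0.084 442 [0.0724 0.074  0.3622]
-0.078 253 [0.0717 0.0729 0.0741]
-0.072 256 [0.0696 0.0712 0.0725]
-0.066 255 [0.0646 0.0672 0.0692]
-0.06 245 [0.0499 0.0593 0.063 ]
-0.054 81 [0.0259 0.0282 0.0296]
```

```bash
cat >> h.py <<'E'
YAW=np.radians(71); RX=np.array([np.cos(YAW),np.sin(YAW),0]); RY=np.array([-RX[1],RX[0],0]); O=np.array([.591,.1232,0])
SL=np.radians(6); N=-np.sin(SL)*RX+np.array([0,0,np.cos(SL)]); U=np.cos(SL)*RX+np.array([0,0,np.sin(SL)])
QR=quat(YAW,R.from_rotvec(-SL*RY))
P1=O-.0835*RX+np.array([0,0,.0513])   # axis of pin 1
DROP=-.007                            # TCP relative to pin axis along tool normal
def rep(t=""):
    s=state(); print(t,"t",round(s["time"],2),"tcp",s["ee_pos"].round(4) if hasattr(s["ee_pos"],"round") else np.round(s["ee_pos"],4),"F",np.round(s["ft_force"],1),"gap",round(s["finger_gap"],4))
E
python3 - <<'E'
from h import *
q=quat(np.radians(70.4)); a=np.array([.5135,-.2040,.046])
move_to(a+[0,0,.09],q); move_l(a+[0,0,DROP],.12); rep("down")
close(); rep("closed")
move_l(a+[0,0,.14],.2); rep("up")
t=P1+.0845*U+.001*N+DROP*N
move_to(t+.12*N,QR); move_l(t+.03*N,.15)
d=get_image("wrist"); cv2.imwrite("pics/w2.png",d["frame"]); rep("pre-place")
E
```

```text
down t 5.89 tcp [ 0.5141 -0.2042  0.04  ] F [ 0.6 -0.5 -0.2] gap 0.0882
closed t 6.6 tcp [ 0.5135 -0.204   0.039 ] F [-1.1  0.3  0.3] gap 0.0472
up t 7.48 tcp [ 0.5129 -0.2037  0.184 ] F [-0.8  0.8 -3.3] gap 0.0472
pre-place t 9.52 tcp [0.5913 0.1211 0.0858] F [ 0.   0.5 -2.4] gap 0.0472
```

View pics/w2.png

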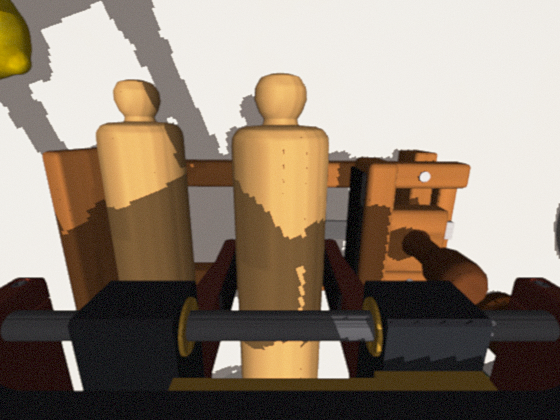

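```bash
python3 - <<'E'
from h import *
t=P1+.0845*U+.0005*N+DROP*N
move_l(t+.006*N,.08); rep("near")
for k in (4,2.5,1.5,.7,0,-.7,-1.4,-2):
    move_l(t+k*1e-3*N,.03); s=state()
    if s["ft_force"][2]>1.5: break
rep(f"touch {k}")
gripper_open(); rep("open")
move_l(np.array(state()["ee_pos"])+.10*N,.08); rep("up"); hold(.3)
move_to(O+.06*RX+np.array([0,0,.30]),QR)
d=get_image("wrist"); cv2.imwrite("pics/w3.png",d["frame"]); np.savez("w3.npz",**{k:d[k] for k in("frame","depth","camera_matrix","view")}); rep("view")
E
```

```text
near t 9.97 tcp [0.5906 0.1238 0.0586] F [-0.3 -0.4 -2.7] gap 0.0473
touch -2 t 11.97 tcp [0.5916 0.1245 0.0526] F [-4.5 -1.9  5.8] gap 0.0473
open t 12.76 tcp [0.5913 0.1242 0.0514] F [-0.7 -3.1 -1.2] gap 0.0876
up t 14.16 tcp [0.5876 0.1143 0.15  ] F [-0.5 -0.4  0.5] gap 0.0881
view t 15.21 tcp [0.6102 0.1793 0.2973] F [-0.2 -0.4  0.1] gap 0.0876
```

View pics/w3.png

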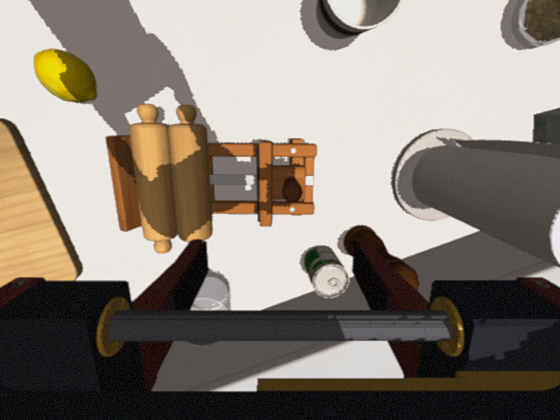

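```bash
python3 - <<'E'
from h import *
d=dict(np.load("w3.npz")); P=cloud(d)+[0,0,.0018]
L=np.stack([(P-O)@RX,(P-O)@RY,P[...,2]],-1); X,Y,Z=L[...,0],L[...,1],L[...,2]
box=np.zeros(X.shape,bool); box[95:255,100:325]=1
for y0 in(-.06,-.04,-.02,0,.02,.04,.06):   # crests and edges at slices
    o=[]
    for a,b in((-.112,-.060),(-.058,-.010)):
        m=box&(abs(Y-y0)<.006)&(X>a)&(X<b)&(Z>.05)&(Z<.11); c=np.polyfit(X[m],Z[m],2) if m.sum()>10 else [1,0,0]
        o+=[round(-c[1]/2/c[0],4),round(np.percentile(Z[m],97),4)]
    print(y0,o)
for a,b in((-.105,-.065),(-.055,-.015)):
    m=box&(X>a)&(X<b)&(Z>.05)&(Z<.11); print("Y ends",np.percentile(Y[m],[.3,99.7]).round(4))
m=box&(abs(Y)<.045)&(X>.03)&(X<.1)&(Z>.07)&(Z<.095); print("stoptop",np.percentile(X[m],[1,5,50,95]).round(4),np.percentile(Z[m],[5,50,95]).round(4))
m=box&(abs(Y)<.03)&(X>.06)&(X<.14)&(Z>.112); print("knob",m.sum(),np.percentile(L[m],[2,50,98],0).round(4))
E
```

```text
-0.06 [np.float64(-0.0823), np.float64(0.0758), np.float64(-0.0349), np.float64(0.0806)]
-0.04 [np.float64(-0.0822), np.float64(0.0757), np.float64(-0.0346), np.float64(0.0809)]
-0.02 [np.float64(-0.0822), np.float64(0.0757), np.float64(-0.0345), np.float64(0.0806)]
0 [np.float64(-0.0819), np.float64(0.0758), np.float64(-0.0344), np.float64(0.081)]
0.02 [np.float64(-0.0819), np.float64(0.0757), np.float64(-0.0342), np.float64(0.081)]
0.04 [np.float64(-0.0817), np.float64(0.0759), np.float64(-0.0339), np.float64(0.0809)]
0.06 [np.float64(-0.0814), np.float64(0.0759), np.float64(-0.0335), np.float64(0.0811)]
Y ends [-0.0972  0.0979]
Y ends [-0.0752  0.0968]
stoptop [0.0523 0.053  0.0619 0.0712] [0.0761 0.0813 0.083 ]
knob 337 [[ 0.0818 -0.0118  0.1154]
 [ 0.0921 -0.0002  0.1243]
 [ 0.1033  0.0095  0.127 ]]
```

```bash
cat >> h.py <<'E'
KN=O+.1003*RX+np.array([0,0,.0465])   # foot of the knob axis on the rails plane
E
python3 - <<'E'
from h import *
P=cloud(dict(np.load("top0.npz"))); w=P-KN; a,b=w@RX,w@RY
m=(abs(a)<.105)&(abs(b)<.055)&(P[...,2]>.13); print("body obstacles",m.sum(), P[m][:5])
m=(abs(a)<.075)&(abs(b)<.03)&(P[...,2]>.092+.0)&~((abs(a+.008)<.02)&(abs(b)<.02)); print("finger obstacles",m.sum(),P[m][:8].round(3))
if True:
    t=KN+.057*N; move_l(t+.09*N,.2,QR); move_l(t+.035*N,.15)
    d=get_image("wrist"); cv2.imwrite("pics/w4.png",d["frame"]); rep()
E
```

```text
body obstacles 0 []
finger obstacles 0 []
 t 16.48 tcp [0.6212 0.209  0.14  ] F [ 0.1  0.  -0.4] gap 0.0876
```

View pics/w4.png

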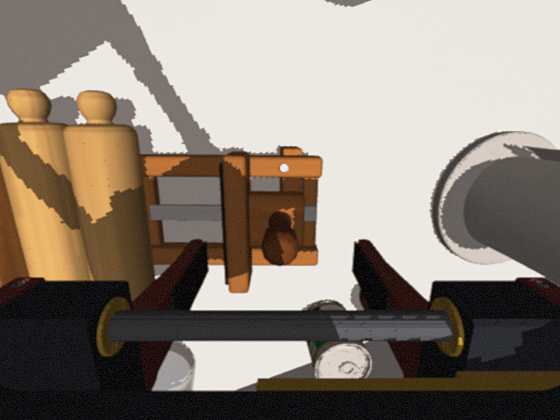

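```bash
python3 - <<'E'
from h import *
t=KN+.057*N; move_l(t,.08); rep("at knob"); close(); rep("grip")
p=np.array(state()["ee_pos"]); f0=np.array(state()["ft_force"])
move_l(p-.055*U,.06); rep("55")
for k in np.arange(.057,.0755,.001):
    move_l(p-k*U,.03); f=(np.array(state()["ft_force"])-f0)@U
    print(round(k,4),round(f,1),end="; ")
    if f>7: break
rep("snug")
d=get_image("wrist"); cv2.imwrite("pics/w5.png",d["frame"])
E
```

```text
at knob t 17.06 tcp [0.6215 0.2124 0.1026] F [ 0.2 -0.6  0.9] gap 0.0879
grip t 18.07 tcp [0.6217 0.2124 0.1032] F [ 0.1  0.3 -0.9] gap 0.0232
55 t 19.14 tcp [0.6033 0.16   0.0973] F [-6.  -1.9  1.9] gap 0.0229
0.057 0.2; 0.058 1.3; 0.059 1.4; 0.06 2.2; 0.061 1.9; 0.062 1.1; 0.063 1.5; 0.064 2.4; 0.065 4.2; 0.066 7.2; snug t 21.64 tcp [0.6006 0.1525 0.0965] F [-1.8  8.6 -0.5] gap 0.0233
```

View pics/w5.png

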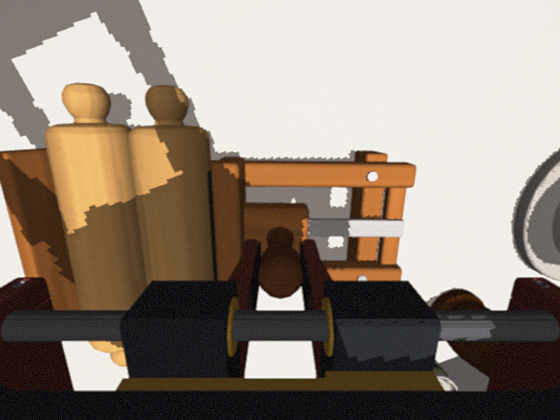

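```bash
python3 - <<'E'
from h import *
gripper_open(); p=np.array(state()["ee_pos"]); rep("open"); move_l(p+.1*N,.12)
move_to(O+.06*RX+np.array([0,0,.30]),QR)
d=get_image("wrist"); np.savez("w6.npz",**{k:d[k] for k in("frame","depth","camera_matrix","view")}); rep("view")
P=cloud(d)+[0,0,.0018]
L=np.stack([(P-O)@RX,(P-O)@RY,P[...,2]],-1); X,Y,Z=L[...,0],L[...,1],L[...,2]
box=np.zeros(X.shape,bool); box[95:255,100:325]=1
for y0 in(-.05,-.025,0,.025,.05):
    o=[]
    for a,b in((-.104,-.064),(-.055,-.015)):
        m=box&(abs(Y-y0)<.006)&(X>a)&(X<b)&(Z>.05)&(Z<.11); c=np.polyfit(X[m],Z[m],2)
        o+=[round(-c[1]/2/c[0],4),round(np.percentile(Z[m],97),4)]
    print(y0,*o)
m=box&(abs(Y)<.045)&(X>-.013)&(X<.03)&(Z>.06)&(Z<.095); print("stoptop",m.sum(),np.percentile(X[m],[1,5,50,95]).round(4),np.percentile(Z[m],[5,50,95]).round(4))
b=np.array([.519,-.3667,.046]); q=quat(np.radians(73.7))
move_to(b+[0,0,.10],q)
d=get_image("wrist"); cv2.imwrite("pics/w7.png",d["frame"]); rep("B")
E
```

```text
open t 22.77 tcp [0.6004 0.1504 0.0963] F [0.2 0.1 0.1] gap 0.0877
view t 24.33 tcp [0.6104 0.1799 0.298 ] F [-0.   0.2 -0.5] gap 0.0881
-0.05 -0.082 0.076 -0.0344 0.0807
-0.025 -0.082 0.0759 -0.0343 0.081
0 -0.0817 0.076 -0.0341 0.0809
0.025 -0.0817 0.076 -0.0338 0.0809
0.05 -0.0812 0.076 -0.0336 0.081
stoptop 1230 [-0.0128 -0.0121 -0.0005  0.0091] [0.0648 0.0744 0.0761]
B t 26.45 tcp [ 0.5198 -0.3659  0.1465] F [0.3 0.1 0.7] gap 0.0879
```

View pics/w7.png

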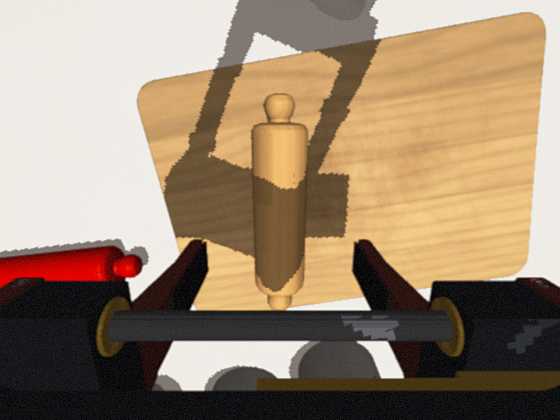

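```bash
cat >> h.py <<'E'
TOP=O-.058*RX+np.array([0,0,.0542])+.042*N   # axis of the pin in the hollow
E
python3 - <<'E'
from h import *
b=np.array([.519,-.3667,.046])
move_l(b+[0,0,DROP],.12); close(); rep("closed"); move_l(b+[0,0,.16],.2)
t=TOP+DROP*N
move_to(t+.10*N,QR); move_l(t+.012*N,.12); rep("pre")
f0=state()["ft_force"][2]
d=get_image("wrist"); cv2.imwrite("pics/w8.png",d["frame"])
E
```

```text
closed t 28.2 tcp [ 0.519  -0.3666  0.039 ] F [ 0.1  0.5 -0.1] gap 0.0474
pre t 31.63 tcp [0.571  0.0636 0.102 ] F [ 0.4  0.  -3.2] gap 0.0472
```

View pics/w8.png

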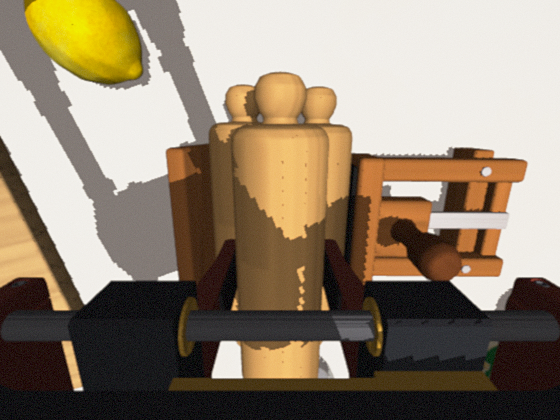

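```bash
python3 - <<'E'
from h import *
t=TOP+DROP*N; f0=-3.0
move_l(t+.005*N,.05)
for k in np.arange(4,-3.6,-.5):
    move_l(t+k*1e-3*N,.02); hold(.1); f=state()["ft_force"][2]; print(round(k,2),round(f,1),end="; ")
    if f>1.5: break
rep("touch"); gripper_open(); rep("open")
p=np.array(state()["ee_pos"]); move_l(p+.03*N,.05); move_l(p+.12*N,.15)
move_to(O+.06*RX+np.array([0,0,.32]),QR); hold(.3)
d=get_image("wrist"); cv2.imwrite("pics/w9.png",d["frame"]); rep("view")
P=cloud(d)+[0,0,.0018]
L=np.stack([(P-O)@RX,(P-O)@RY,P[...,2]],-1); X,Y,Z=L[...,0],L[...,1],L[...,2]
box=np.zeros(X.shape,bool); box[80:260,80:330]=1
for y0 in(-.05,-.025,0,.025,.05):
    m=box&(abs(Y-y0)<.006)&(X>-.083)&(X<-.043)&(Z>.095)&(Z<.15); c=np.polyfit(X[m],Z[m],2); print(y0,round(-c[1]/2/c[0],4),round(np.percentile(Z[m],97),4))
m=box&(X>-.083)&(X<-.043)&(Z>.08); print("Y ends",np.percentile(Y[m],[.3,99.7]).round(4))
m=box&(abs(Y)<.03)&(X>0)&(X<.1)&(Z>.105); print("knob",m.sum(),np.percentile(L[m],[2,50,98],0).round(4))
E
```

```text
4.0 -2.6; 3.5 -2.1; 3.0 -2.5; 2.5 -2.3; 2.0 -2.1; 1.5 -2.9; 1.0 -2.5; 0.5 -2.4; 0.0 -2.6; -0.5 -2.5; -1.0 -1.6; -1.5 1.9; touch t 36.17 tcp [0.5711 0.065  0.088 ] F [-1.  -0.8  1.9] gap 0.0474
open t 36.96 tcp [0.571  0.065  0.0875] F [0.5 1.2 0.1] gap 0.088
view t 39.54 tcp [0.6104 0.1791 0.3195] F [ 1.1 -0.6  0.1] gap 0.0879
-0.05 -0.0626 0.1195
-0.025 -0.0624 0.1194
0 -0.0623 0.1197
0.025 -0.0622 0.1198
0.05 -0.0621 0.12
Y ends [-0.0953  0.0968]
knob 796 [[ 0.006  -0.0097  0.1104]
 [ 0.015   0.0084  0.3121]
 [ 0.0398  0.0107  0.3331]]
```

View pics/w9.png

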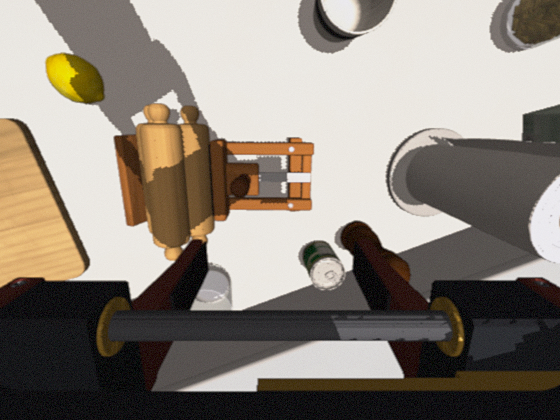

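```bash
python3 -c "
from h import *
job_done(); rep()"
```

```text
the job is handed in; nothing more can be done
the job is handed in; nothing more can be done
```

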